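# Set the bath water heating for the children

### The arm

A 7-joint arm with a two-finger parallel gripper is mounted at the origin on the work surface. World frame = base frame: x ahead of the robot, y to its left, z up, the work surface at z = 0. Lengths are in m, angles in rad, forces in N, time in s.
With the tool pointing down it reaches from about 0.4 to 0.9 m from the base axis. Payload 5.5 kg.
Tool frame: the origin (TCP) lies midway between the tips of the shut fingers; the grasp point (between the pads) lies 19 mm behind it; x points along the fingers, z is the direction in which the jaws open and shut, and the axes are right-handed (so a half turn about x gives the same grasp; the last joint's range is limited). The gripper opens to 85 mm and grips with 20 to 120 N. Pads are 22 mm wide; open, the fingers measure 114 mm over their backs; the gripper's body (76 mm by 85 mm) begins 54 mm behind the grasp point. The pads swing forward as they close: fully open they stand 13 mm farther back than shut.
Start: joints at [-0.882, 0.501, -0.427, 1.55, 0.221, 1.138, -0.21], TCP at [0.268, 0.592, 0.206] pointing down, gripper open.
Joint ranges: [-2.88, 2.88], [-0.31, 2.03], [-1.54, 1.56], [0.2, 2.42], [-1.41, 4.55], [0.19, 2.02], [-2.57, 2.57]. Speed limits (rad/s): [2.57, 2.57, 3.14, 3.14, 3.14, 3.14, 3.14].

### API

Orientations are given as a 3x3 rotation matrix whose columns are the frame's x, y, z axes.
In Python, from bench import sense, snapshot, camera_params, finish_job gives the robot as it stands. The module is installed in compiled form; this text tells all that it offers.
- The arm moves only by the tool jog_arm, never from a script. Its argument "increments" is a list of rows, each a list of 5 numbers: the shift along the tool's x, y, z in mm, then the turn about the tool's x in rad, then the opening in per cent of the stroke, from 0 (shut) to 100 (fully open). In form: [[tx, ty, tz, roll, grip], ...]. A call has 1 to 12 rows; each row is the pose to reach, as a shift and turn from the pose measured when the call began, along the tool's axes at that moment; what a row does not reach only later rows make up. A row lasts 1/10 s, in which the tool goes at most 50 mm and 8.59 degrees, less where a joint would pass 70% of its speed; a pose out of reach is approached as far as the arm can. A call with a gripper value outside its range is refused whole. The fingers move at their own pace and stop on an object; "newtons" is the grip in N (left out, the last holds). Time passes only in rows, so rows that repeat a pose let the fingers close. It gives the time, the measured TCP pose, the force and the opening at its end, in the units of the state.
- sense(): the state, without advancing time (a new reading comes with each control period).
- snapshot(name): name is "scene" or "top" or "wrist"; returns the picture (384x512x3 uint8, red, green, blue); there is no depth.
- camera_params(name): a dict with "fx", "fy", "cx", "cy" (pixels), "T" (4x4, takes a point from camera to world coordinates). Camera axes: x right, y down, z forward; pixel columns grow to the right and rows downward; lengths in m; the calibration is good to about 2 mm. A picture is of the moment at which its call begins: read the wrist's pose just before it. camera_params takes no time and is no camera call; for the wrist camera it gives the pose at the moment of the call.
- finish_job(): hands the job in, once; it reports no verdict.
The state is a dict: "t": time; "joints": joint angles; "joint_velocities": joint speeds; "joint_efforts": joint torques, N m; "position": TCP position; "tool_rot": TCP orientation; "ft_force": force on the tool from outside, world axes, zero at the start; "wrist_torque": the same for the moment, N m; "finger_gap": opening from 0.0 (shut) to 1.0 (fully open).
Only numpy, scipy, OpenCV 4.12 (cv2) and the standard library are available. Lean on these libraries where they do the work, as an engineer would, in place of code of your own. Each camera call takes 0.05 s, during which the arm holds its last target.

### The job

Get the children's bath water heating, with nothing but light pushes of the fingertips: on the white heater remote push down the green power key so that it stays down, then tap the red plus key for warmer water, then push down the yellow padlock key so that it stays down and the children cannot change the setting. Last, push down the orange top of the round bath timer so that it stays down. Leave the blue minus key and the other things on the tray alone, and do not lift or shove the remote or the timer.

Things in the scene. Friction and masses are not known exactly. Their poses are not given: they have to be found in the camera images.
- remote_mid (a point): centre of the upper face of the loose white heater remote (0.6 kg), about 37 mm above the tray floor; x level, from its near to its far edge, y along it to the left, z up. The face is 108 (x) x 230 (y) mm and slopes up 12 degrees towards +x. Four keys in a row, 18 mm nearer than its middle and 52 mm apart, from +y to -y: green power, blue minus, red plus, yellow padlock; a dark display beyond them
- power_key_top (a point): centre of the top of the green key with a power sign, the leftmost (+y of the remote); key round, 30 mm across, standing 12 mm proud of the remote's face when up; the point moves with the key; its z axis is the outward normal of the face
- power_key (a joint): green power key: 0 up, 0.008 m fully down at a hard stop; resists with 3 N at first, rising to 6 N fully down, a little more when pushed fast, and stays where it is left
- minus_key_top (a point): centre of the top of the blue key with a minus sign, second from the left; key round, 30 mm across, standing 12 mm proud of the remote's face when up; the point moves with the key; its z axis is the outward normal of the face; not to be pressed
- minus_key (a joint): blue minus key: 0 up, 0.008 m fully down; springs back
- plus_key_top (a point): centre of the top of the red key with a plus sign, third from the left; key round, 30 mm across, standing 12 mm proud of the remote's face when up; the point moves with the key; its z axis is the outward normal of the face
- plus_key (a joint): red plus key: 0 up, 0.008 m fully down at a hard stop; a spring resists with 1 N at first and 6 N fully down, and brings it back up when let go
- lock_key_top (a point): centre of the top of the yellow key with a padlock sign, the rightmost (-y of the remote); key round, 30 mm across, standing 12 mm proud of the remote's face when up; the point moves with the key; its z axis is the outward normal of the face
- lock_key (a joint): yellow padlock key: 0 up, 0.008 m fully down at a hard stop; resists with 3 N at first, rising to 6 N fully down, a little more when pushed fast, and stays where it is left
- timer_top (a point): centre of the flat top of the orange push button on the loose round white bath timer (0.22 kg, 76 mm across, 32 mm high); the button is 42 mm across and stands 14 mm above the timer when up, its top then 46 mm above the tray floor; z up; the point moves with the button
- timer_button (a joint): orange timer button: 0 up, 0.008 m fully down at a hard stop; resists with 3 N at first, rising to 6 N fully down, a little more when pushed fast, and stays where it is left
- timer: the round bath timer; origin at the centre of its underside, z up
- tray: fixed pale plastic tray 450 (x) x 800 (y) mm, rim 26 mm high, floor 5 mm above the shelf; everything stands in it; origin at the centre of its underside
- bowl: loose stainless steel bowl, 140 mm across, 58 mm high; origin at the centre of its underside
- scoop: loose yellow water scoop, 126 mm across, 98 mm high, with a flat handle at its rim reaching 176 mm to its own -y; origin at the centre of its underside
- dish_white: loose white ceramic soap dish 85 (x) x 115 (y) x 24 mm with a bar of soap, 32 mm high with it; origin at the centre of its underside
- dish_blue: loose blue ceramic soap dish 85 (x) x 115 (y) x 24 mm, empty; origin at the centre of its underside
- scrubber: loose wooden back scrubber, 290 mm long (y), 60 mm wide, 34 mm high, bristles down, head to its -y; origin under its middle
- tin: loose small aluminium box with sliding lid, 70 (x) x 105 (y) x 35 mm; origin at the centre of its underside
Not all that is in view belongs to the job. What is shaped like the timer but purple is not meant.

How it is judged:
On the way, in this order (a step that is already met when the one before it is completed fails the run):
1. the green power key is pushed down, the padlock key still up (value of joint power_key above 0.004 m and value of joint lock_key below 0.0015 m), for 0.05 s.
2. the red plus key is tapped while the power key is down and the padlock key up (all of step 1 and value of joint plus_key above 0.003 m), for 0.03 s.
3. the yellow padlock key is pushed down, the timer button still up (value of joint lock_key above 0.004 m and value of joint plus_key below 0.001 m and value of joint timer_button below 0.002 m), for 0.05 s.
4. the timer's orange button is pushed down (value of joint each of timer_button, lock_key above 0.004 m), for 0.05 s.
At the end, for the whole second after the job is handed in: The power key, the padlock key and the timer button are at least 4 mm (half-way) down and stay there; plus and minus keys are back up (within 1 mm); remote, timer and all other things stand within 20 mm of where they began, remote and timer flat on the tray (tilt under 0.05 rad) (all of step 4 and value of joint power_key above 0.004 m and value of joint each of plus_key, minus_key below 0.001 m and distance of each of remote_mid, timer, bowl, scoop, dish_white, dish_blue, scrubber, tin from where it was at the start of the episode below 0.02 m and angle between each of remote_mid, timer's own z axis and vertical below 0.05 rad and linear speed of timer below 0.01 m/s); the robot touches nothing.
It fails at once if the blue minus key is pressed (more than 2 mm) (value of joint minus_key above 0.002 m).
It fails at once if keys pressed out of order: plus or padlock before power is down, plus after the padlock, or the timer started before the padlock key is down ((value of joint plus_key above 0.0025 m and value of joint power_key below 0.0025 m) or value of joint each of plus_key, lock_key above 0.0025 m or (value of joint lock_key above 0.0025 m and value of joint power_key below 0.0025 m) or (value of joint timer_button above 0.003 m and value of joint lock_key below 0.0025 m)).
It fails at once if the remote or the timer is pushed with more than 40 N (contact force between any of the arm, the fingers and remote above 40 N or contact force between any of the arm, the fingers and timer above 40 N).
It fails at once if the timer or the remote is lifted off the tray (10 mm or more) (z of timer in the frame of tray above 0.015 m or z of remote_mid in the frame of tray above 0.052 m).
It fails at once if the remote, the timer or any other thing on the tray is shoved or carried more than 20 mm (distance of any of timer, remote_mid from where it was at the start of the episode above 0.02 m or distance of any of bowl, scoop, dish_white, dish_blue, scrubber, tin from where it was at the start of the episode above 0.02 m).
It also fails if it takes over 61 s, if anything falls off the work surface, if the arm or the gripper's body presses on something with over 40 N, if the wrist force passes 120 N, or if a joint passes its speed limit or range.

## Working session

There is one attempt and no reset: what is moved stays moved. The work goes in short steps, Python scripts to look and compute and a tool call to move; the robot and the scene stay as the last step left them, time stands still between calls to the robot, and variables do not carry over. Pictures are saved under pics/ and viewed, and the job is handed in when it is done.

Besides the shell and the picture viewer there is one more tool, called after "Request:" by a JSON object that holds its "method" and its "body", one argument or row to a line. jog_arm: Moves the arm, as the interface text tells. Its arguments: {"type":"object","properties":{"increments":{"type":"array"},"newtons":{"type":"number"}},"required":["increments"]}

```bash
mkdir -p pics; python3 - <<'E'
from bench import *
import cv2,numpy as np
s=sense()
print({k:np.round(v,3).tolist() for k,v in s.items()})
for n in ["scene","top"]:
    cv2.imwrite(f"pics/{n}0.png",cv2.cvtColor(snapshot(n),cv2.COLOR_RGB2BGR)); p=camera_params(n);print(n,p)
E
```

```text
{'t': 0.0, 'joints': [-0.882, 0.502, -0.427, 1.551, 0.221, 1.138, -0.21], 'joint_velocities': [0.0, 0.0, -0.002, 0.001, -0.001, -0.003, 0.001], 'joint_efforts': [-0.0, -56.952, -5.817, -28.094, 0.011, 0.012, -0.0], 'position': [0.268, 0.591, 0.205], 'tool_rot': [[-0.001, -0.911, 0.413], [-0.002, 0.413, 0.911], [-1.0, 0.0, -0.002]], 'ft_force': [-0.436, -0.393, -0.059], 'wrist_torque': [0.047, 0.045, 0.054], 'finger_gap': 0.999}
scene {'fx': 394.32706102605243, 'fy': 394.32706102605243, 'cx': 250.750746680878, 'cy': 191.46191673028417, 'T': array([[-0.09194249,  0.78711265, -0.60991823,  1.18668582],
       [ 0.99558526,  0.08427921, -0.04131595, -0.00414214],
       [ 0.01888312, -0.61102429, -0.7913866 ,  0.97735229],
       [ 0.        ,  0.        ,  0.        ,  1.        ]])}
top {'fx': 440.91390082864365, 'fy': 440.91390082864365, 'cx': 253.58247777016402, 'cy': 187.14293193653143, 'T': array([[-1.65734023e-02, -9.96877366e-01,  7.72064682e-02,
         3.84877909e-01],
       [-9.99861744e-01,  1.66279390e-02,  6.35331168e-05,
        -6.46600868e-02],
       [-1.34711917e-03, -7.71947410e-02, -9.97015124e-01,
         1.24054551e+00],
       [ 0.00000000e+00,  0.00000000e+00,  0.00000000e+00,
         1.00000000e+00]])}
```

View pics/top0.png

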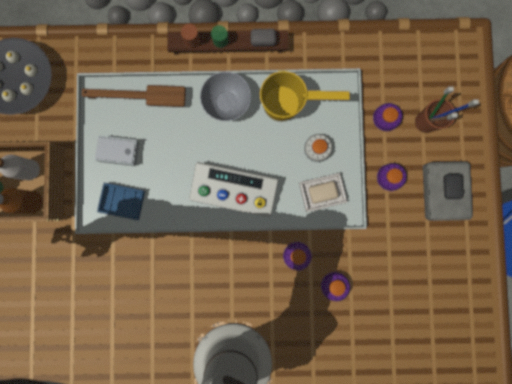

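View pics/scene0.png

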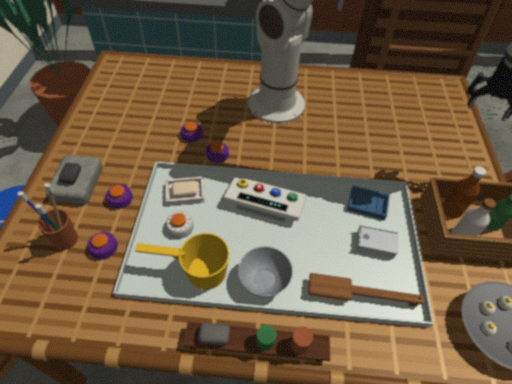

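The top view shows the remote's keys at about (204,190), (222,195), (241,198), (261,202), and the orange timer in its white ring at (319,147). The purple-ringed decoys all lie outside the tray. The scene view agrees.

```bash
cat > h.py <<'E'
import cv2,numpy as np
from bench import *
def blob(im,name,seed,r=9,hsvlo=None,hsvhi=None):
    hsv=cv2.cvtColor(im,cv2.COLOR_RGB2HSV)
    m=cv2.inRange(hsv,np.array(hsvlo),np.array(hsvhi))
    if name=='red': m|=cv2.inRange(hsv,np.array([170,hsvlo[1],hsvlo[2]]),np.array([180,255,255]))
    w=np.zeros_like(m); cv2.circle(w,seed,r,255,-1); m&=w
    ys,xs=np.nonzero(m)
    return xs.mean(),ys.mean(),len(xs),xs.min(),xs.max(),ys.min(),ys.max()
def ray(p,u,v):
    d=p['T'][:3,:3]@np.array([(u-p['cx'])/p['fx'],(v-p['cy'])/p['fy'],1]);return p['T'][:3,3],d/np.linalg.norm(d)
def onz(p,u,v,z):
    o,d=ray(p,u,v);return o+d*(z-o[2])/d[2]
def tri(r1,r2):
    A=np.zeros((3,3));b=np.zeros(3)
    for o,d in (r1,r2):
        P=np.eye(3)-np.outer(d,d);A+=P;b+=P@o
    x=np.linalg.solve(A,b);return x,[np.linalg.norm((np.eye(3)-np.outer(d,d))@(x-o)) for o,d in (r1,r2)]
E
python3 - <<'E'
from h import *
T=cv2.cvtColor(cv2.imread('pics/top0.png'),cv2.COLOR_BGR2RGB);S=cv2.cvtColor(cv2.imread('pics/scene0.png'),cv2.COLOR_BGR2RGB)
pt,ps=camera_params('top'),camera_params('scene')
C={'green':((204,190),(292,197),[45,80,40],[90,255,255],.050),'blue':((222,195),(275,193),[100,120,60],[130,255,255],.050),
'red':((241,198),(259,188),[0,130,60],[8,255,255],.050),'yellow':((261,202),(243,184),[18,120,60],[35,255,255],.050),'orange':((319,147),(178,220),[5,140,80],[20,255,255],.051)}
for n,(a,b,lo,hi,z) in C.items():
    x=blob(T,n,a,11,lo,hi);y=blob(S,n,b,11,lo,hi)
    print(n,np.round(x,1),np.round(y,1));print('  top',onz(pt,*x[:2],z).round(4),'scene',onz(ps,*y[:2],z).round(4),'tri',*[np.round(q,4) for q in tri(ray(pt,*x[:2]),ray(ps,*y[:2]))])
v=np.hstack([cv2.resize(T[130:220,180:350],None,fx=2.3,fy=4.0*0.575,interpolation=2),cv2.resize(S[160:250,150:320],None,fx=2.3,fy=2.3,interpolation=2)])
cv2.imwrite('pics/z.png',cv2.cvtColor(v,cv2.COLOR_RGB2BGR))
E
```

```text
green [203.5 190.4  58.  199.  208.  186.  194. ] [292.4 196.7  41.  288.  296.  194.  199. ]
  top [0.4704 0.0711 0.05  ] scene [0.4785 0.0713 0.05  ] tri [0.4711 0.0721 0.0403] [0. 0.]
blue [222.6 194.   48.  218.  227.  190.  198. ] [275.1 192.5  37.  271.  279.  189.  195. ]
  top [0.4598 0.0196 0.05  ] scene [0.4682 0.0197 0.05  ] tri [0.4604 0.0201 0.04  ] [0.0002 0.0002]
red [241.3 197.7  38.  237.  245.  194.  202. ] [258.3 188.2  31.  255.  262.  185.  190. ]
  top [ 0.4489 -0.031   0.05  ] scene [ 0.4573 -0.0313  0.05  ] tri [ 0.4495 -0.0311  0.0401] [0.0004 0.0004]
yellow [259.5 202.2  78.  255.  264.  198.  207. ] [242.3 183.   52.  238.  246.  179.  186. ]
  top [ 0.436 -0.08   0.05 ] scene [ 0.4426 -0.0809  0.05  ] tri [ 0.4364 -0.0808  0.0424] [0.0008 0.0008]
orange [319.5 145.9 149.  313.  326.  140.  152. ] [177.8 219.6 141.  171.  184.  214.  226. ]
  top [ 0.5867 -0.246   0.051 ] scene [ 0.5936 -0.2466  0.051 ] tri [ 0.5882 -0.2481  0.0426] [0.0008 0.0008]
```

View pics/z.png

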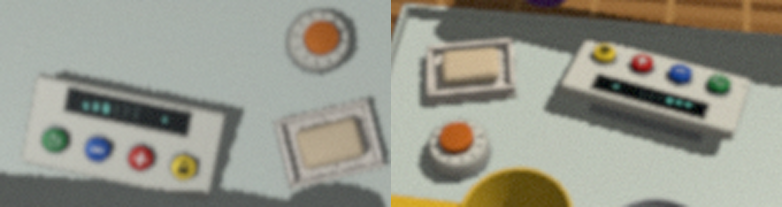

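Request:
{"method": "jog_arm", "body": {
  "increments": [
    [0,-40,-39,-0.05,0],
    [0,-80,-78,-0.1,0],
    [0,-120,-117,-0.15,0],
    [0,-160,-156,-0.2,0],
    [0,-200,-195,-0.2,0],
    [0,-240,-234,-0.2,0],
    [0,-280,-273,-0.2,0],
    [0,-320,-312,-0.2,0],
    [0,-360,-350,-0.2,0],
    [0,-399,-390,-0.2,0],
    [0,-399,-390,-0.2,0],
    [0,-399,-390,-0.2,0]
  ],
  "newtons": 20
}}

```text
t: 1.3
position: [0.4719, 0.0643, 0.2054]
tool_rot: [[-0.001, -0.972, 0.233], [-0.004, 0.233, 0.972], [-1.0, -0.0, -0.004]]
ft_force: [-0.6, 0.9, -0.5]
finger_gap: -0.001
```

```bash
cat > look.py <<'E'
from h import *
import sys
s=sense();p=camera_params('wrist');im=snapshot('wrist');np.savez(f'pics/{sys.argv[1]}.npz',im=im,**p)
print(s['t'],s['position'].round(4) if hasattr(s['position'],'round') else s['position'],np.round(s['tool_rot'],3).tolist(),s['ft_force'],s['finger_gap'])
cv2.imwrite(f'pics/{sys.argv[1]}.png',cv2.cvtColor(im,cv2.COLOR_RGB2BGR));print(p)
E
python3 look.py w1
```

```text
1.3 [0.4719 0.0643 0.2054] [[-0.001, -0.972, 0.233], [-0.004, 0.233, 0.972], [-1.0, -0.0, -0.004]] [-0.55156706  0.88412895 -0.53508376] -0.000678971545354445
{'fx': 270.2549773724415, 'fy': 270.2549773724415, 'cx': 255.11512510913184, 'cy': 191.1824011917706, 'T': array([[ 0.23367573,  0.93011106,  0.28335327,  0.39995995],
       [ 0.97230474, -0.22221946, -0.07240164,  0.08412126],
       [-0.00437496,  0.29242423, -0.95627869,  0.37332763],
       [ 0.        ,  0.        ,  0.        ,  1.        ]])}
```

View pics/w1.png

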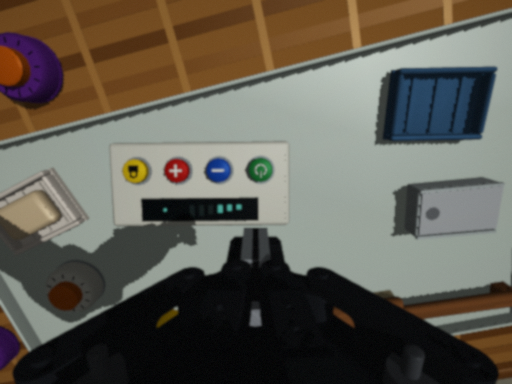

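The wrist view shows the remote square to the image, with keys at (136,171), (177,170), (218,170), (260,169). The timer button, in shadow, is at about (66,295).

```bash
cat > m.py <<'E'
from h import *
import sys
d=np.load(f'pics/{sys.argv[1]}.npz');im=d['im']
pt=camera_params('top')
C={'green':[(260,169),[45,80,40],[90,255,255],(203.5,190.4)],'blue':[(218,170),[100,120,60],[130,255,255],(222.6,194.)],
'red':[(177,170),[0,130,60],[8,255,255],(241.3,197.7)],'yellow':[(136,171),[18,120,60],[35,255,255],(259.5,202.2)],'orange':[(66,296),[5,140,40],[20,255,255],(319.5,145.9)]}
for n,(a,lo,hi,tp) in C.items():
    x=blob(im,n,a,22,lo,hi); c=((x[3]+x[4])/2,(x[5]+x[6])/2)
    z=.051 if n=='orange' else .05
    print(n,np.round(x,1),onz(d,*x[:2],z).round(4),onz(d,*c,z).round(4),'tri top',*[np.round(q,4) for q in tri(ray(d,*c),ray(pt,*tp))])
E
python3 m.py w1
```

```text
green [259.8 169.4 374.  248.  271.  158.  181. ] [0.4701 0.0717 0.05  ] [0.4701 0.0713 0.05  ] tri top [0.4706 0.0713 0.048 ] [0.0001 0.0001]
blue [218.  169.9 385.  206.  230.  159.  181. ] [0.4587 0.0219 0.05  ] [0.4589 0.0218 0.05  ] tri top [0.4604 0.0202 0.0413] [0. 0.]
red [176.7 170.3 355.  165.  188.  159.  181. ] [ 0.4475 -0.0274  0.05  ] [ 0.4471 -0.0276  0.05  ] tri top [ 0.449  -0.0308  0.0404] [0.0005 0.0005]
yellow [135.2 170.8 443.  123.  147.  159.  182. ] [ 0.4363 -0.0772  0.05  ] [ 0.4358 -0.0773  0.05  ] tri top [ 0.4363 -0.0799  0.0447] [0.0001 0.0001]
orange [ 65.  295.6 703.   49.   81.  282.  309. ] [ 0.5834 -0.239   0.051 ] [ 0.5833 -0.2389  0.051 ] tri top [ 0.5881 -0.2474  0.0426] [0. 0.]
```

Request:
{"method": "jog_arm", "body": {
  "increments": [
    [40,3,7,0,0],
    [80,3,7,0,0],
    [110,3,7,0,0],
    [125,3,7.5,0,0],
    [140,3,7.5,0,0],
    [140,3,7.5,0,0]
  ]
}}

```text
t: 1.95
position: [0.4677, 0.0752, 0.0633]
tool_rot: [[-0.006, -0.973, 0.229], [-0.003, 0.229, 0.973], [-1.0, 0.005, -0.004]]
ft_force: [-0.1, -0.1, -1.0]
finger_gap: -0.002
```

```bash
python3 look.py w2
```

```text
1.95 [0.4677 0.0752 0.0633] [[-0.006, -0.973, 0.229], [-0.003, 0.229, 0.973], [-1.0, 0.005, -0.004]] [-0.10311274 -0.14154258 -0.95808155] -0.002090541393022809
{'fx': 270.2549773724415, 'fy': 270.2549773724415, 'cx': 255.11512510913184, 'cy': 191.1824011917706, 'T': array([[ 0.23008918,  0.9324629 ,  0.27851735,  0.39650321],
       [ 0.97315958, -0.21916705, -0.07018718,  0.09449023],
       [-0.00440512,  0.28719113, -0.95786317,  0.23163491],
       [ 0.        ,  0.        ,  0.        ,  1.        ]])}
```

View pics/w2.png

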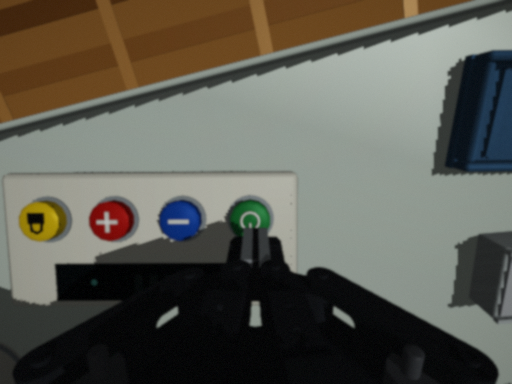

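Keys now at (43,221), (111,221), (180,220), (250,218), and the shut fingertip shows at about (256,230). I'll triangulate from w1 and w2 and project the TCP as a check.

```bash
python3 - <<'E'
from h import *
a=np.load('pics/w1.npz');b=np.load('pics/w2.npz')
A={'g':(259.6,169.4),'b':(218,169.9),'r':(176.6,170.2),'y':(135.1,170.7)}
R=[('g',(250,216),[45,80,40],[90,255,255]),('b',(180,220),[100,120,60],[130,255,255]),('red',(111,221),[0,130,60],[8,255,255]),('y',(43,221),[18,120,60],[35,255,255])]
for n,s,lo,hi in R:
    x=blob(b['im'],n,s,30,lo,hi); xc=(x[3]+x[4])/2; 
    c=(xc,(x[5]+x[6])/2) if n!='g' else (xc,x[5]+ (x[4]-x[3])/2*0.98)
    print(n,np.round(x,1),c,onz(b,*c,.043).round(4),*[np.round(q,4) for q in tri(ray(b,*c),ray(a,*A[n[0]]))], onz(a,*A[n[0]],.043).round(4))
T=b['T'];q=T[:3,:3].T@(np.array([.4677,.0752,.0633])-T[:3,3]);print(q[:2]/q[2]*270.25+[255.1,191.2])
E
```

```text
g [249.9 214.3 771.  229.  269.  200.  236. ] (np.float64(249.0), np.float64(219.6)) [0.472  0.0711 0.043 ] [0.471  0.0713 0.0456] [0. 0.] [0.4715 0.0712 0.043 ]
b [ 180.3  219.7 1169.   160.   200.   201.   240. ] (np.float64(180.0), np.float64(220.5)) [0.4609 0.0202 0.043 ] [0.4597 0.0212 0.0459] [0.0002 0.0002] [0.46   0.0205 0.043 ]
red [ 111.8  219.8 1133.    90.   132.   201.   240. ] (np.float64(111.0), np.float64(220.5)) [ 0.4489 -0.0306  0.043 ] [ 0.4481 -0.0291  0.0454] [0.0001 0.0001] [ 0.4484 -0.0299  0.043 ]
y [  42.8  220.5 1332.    19.    65.   201.   240. ] (np.float64(42.0), np.float64(220.5)) [ 0.437  -0.0815  0.043 ] [ 0.4366 -0.0799  0.0448] [0. 0.] [ 0.4369 -0.0807  0.043 ]
[252.6566399  224.19416662]
```

Request:
{"method": "jog_arm", "body": {
  "increments": [
    [0,-2.5,-3,0,0],
    [3,-2.5,-3,0,0],
    [6,-2.5,-3,0,0],
    [9,-2.5,-3,0,0],
    [9,-2.5,-3,0,0]
  ]
}}

```text
t: 2.5
position: [0.4702, 0.0715, 0.0552]
tool_rot: [[-0.004, -0.973, 0.23], [-0.003, 0.23, 0.973], [-1.0, 0.004, -0.004]]
ft_force: [0.1, 0.3, 0.4]
finger_gap: -0.002
```

Request:
{"method": "jog_arm", "body": {
  "increments": [
    [1,0,0,0,0],
    [2,0,0,0,0],
    [3,0,0,0,0],
    [4,0,0,0,0]
  ]
}}

```text
t: 2.9
position: [0.4702, 0.0715, 0.0511]
tool_rot: [[-0.004, -0.973, 0.23], [-0.003, 0.23, 0.973], [-1.0, 0.004, -0.004]]
ft_force: [-0.4, 1.1, 0.7]
finger_gap: -0.002
```

Request:
{"method": "jog_arm", "body": {
  "increments": [
    [1,0,0,0,0],
    [2,0,0,0,0],
    [2,0,0,0,0]
  ]
}}

```text
t: 3.2
position: [0.47, 0.0715, 0.049]
tool_rot: [[-0.005, -0.973, 0.23], [-0.003, 0.23, 0.973], [-1.0, 0.004, -0.004]]
ft_force: [0.0, -0.1, 0.2]
finger_gap: -0.0
```

Request:
{"method": "jog_arm", "body": {
  "increments": [
    [1,0,0,0,0],
    [2,0,0,0,0],
    [2,0,0,0,0]
  ]
}}

```text
t: 3.5
position: [0.4699, 0.0714, 0.0469]
tool_rot: [[-0.005, -0.973, 0.23], [-0.003, 0.23, 0.973], [-1.0, 0.004, -0.004]]
ft_force: [-0.3, 0.7, 0.1]
finger_gap: 0.001
```

Request:
{"method": "jog_arm", "body": {
  "increments": [
    [1,0,0,0,0],
    [2,0,0,0,0],
    [2,0,0,0,0]
  ]
}}

```text
t: 3.8
position: [0.4698, 0.0714, 0.0447]
tool_rot: [[-0.005, -0.973, 0.23], [-0.003, 0.23, 0.973], [-1.0, 0.004, -0.004]]
ft_force: [-0.2, 0.2, 0.3]
finger_gap: 0.003
```

Request:
{"method": "jog_arm", "body": {
  "increments": [
    [1,0,0,0,0],
    [2,0,0,0,0],
    [2,0,0,0,0]
  ]
}}

```text
t: 4.1
position: [0.4696, 0.0714, 0.0425]
tool_rot: [[-0.005, -0.973, 0.23], [-0.003, 0.23, 0.973], [-1.0, 0.005, -0.004]]
ft_force: [-0.2, 0.0, 0.6]
finger_gap: 0.001
```

Request:
{"method": "jog_arm", "body": {
  "increments": [
    [1,0,0,0,0],
    [1,0,0,0,0]
  ]
}}

```text
t: 4.3
position: [0.4695, 0.0713, 0.0414]
tool_rot: [[-0.006, -0.973, 0.23], [-0.003, 0.23, 0.973], [-1.0, 0.005, -0.004]]
ft_force: [0.5, 0.3, -0.2]
finger_gap: -0.0
```

```bash
python3 look.py w3|head -1; python3 -c "
import cv2;from bench import *
cv2.imwrite('pics/s3.png',cv2.cvtColor(cv2.resize(snapshot('scene')[140:240,200:330],None,fx=6,fy=6),4))"
```

```text
4.3 [0.4695 0.0713 0.0414] [[-0.006, -0.973, 0.23], [-0.003, 0.23, 0.973], [-1.0, 0.005, -0.004]] [ 0.47013378  0.33811385 -0.24016977] -0.00046838443895840724
```

View pics/w3.png

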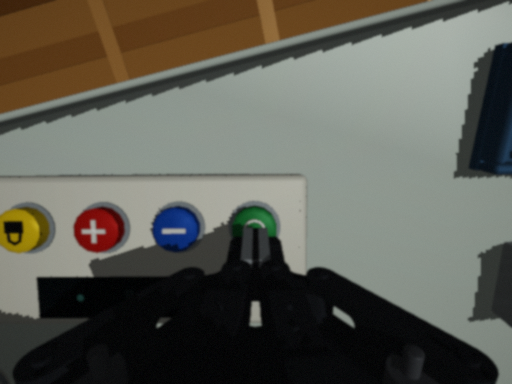

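View pics/s3.png

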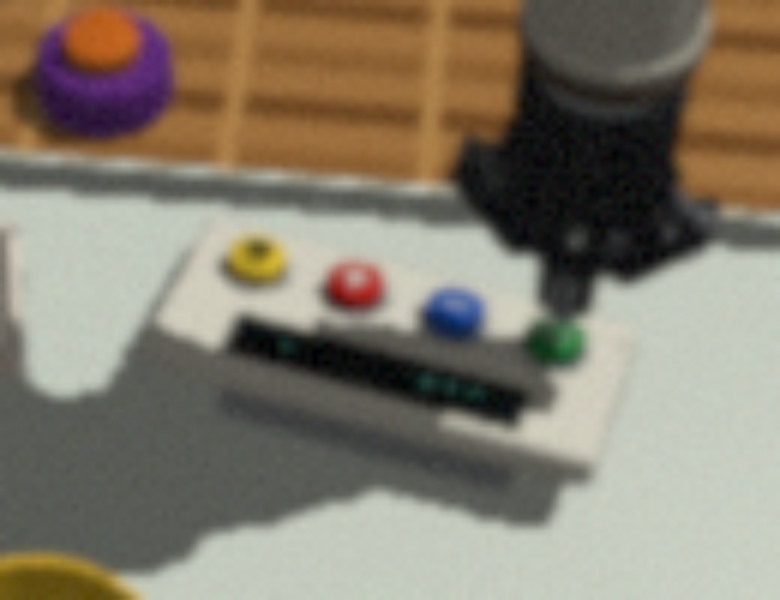

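The fingertip shows at (256,228) in the wrist view. In the scene crop it is just above or near the green key, at (566,310), which is about (294.4,191.8) in the raw image. There is no contact force yet, so I'll compare this with the projected TCP.

```bash
python3 - <<'E'
from h import *
w=np.load('pics/w3.npz');s=camera_params('scene')
def proj(p,X):
    q=p['T'][:3,:3].T@(np.array(X)-p['T'][:3,3]);return (q[0]/q[2]*p['fx']+p['cx'],q[1]/q[2]*p['fy']+p['cy'])
X=np.array(sense()['position']);R=np.array(sense()['tool_rot'])
for dy in(-11,0,11):
    for h in (0,-19,-40):
        Y=X+R@np.array([h/1e3,dy/1e3,0]);print(dy,h,np.round(proj(w,Y),1),np.round(proj(s,Y),1), 'crop',np.round((np.array(proj(s,Y))-[200,140])*6))
print('green',np.round(proj(w,(.471,.0713,.0455)),1),(np.array(proj(s,(.471,.0713,.0455)))-[200,140])*6)
im=cv2.resize(w['im'][190:290,200:320],None,fx=6,fy=6,interpolation=2);im=np.clip(im.astype(int)*3//2+30,0,255).astype(np.uint8)
cv2.imwrite('pics/c3.png',cv2.cvtColor(im,4))
t=snapshot('top')[160:230,170:290];cv2.imwrite('pics/t3.png',cv2.cvtColor(cv2.resize(t,None,fx=6,fy=6,interpolation=2),4))
E
```

```text
-11 0 [252.7 239. ] [291.2 198.9] crop [547. 353.]
-11 -19 [252.4 253.2] [291.9 195. ] crop [551. 330.]
-11 -40 [252.  272.9] [292.6 190.7] crop [556. 304.]
0 0 [252.6 224.3] [292.2 196.1] crop [553. 336.]
0 -19 [252.3 237.1] [292.8 192.2] crop [557. 313.]
0 -40 [251.9 255. ] [293.6 187.8] crop [562. 287.]
11 0 [252.6 209. ] [293.1 193.3] crop [559. 320.]
11 -19 [252.3 220.3] [293.8 189.4] crop [563. 297.]
11 -40 [251.9 236.2] [294.6 185. ] crop [567. 270.]
green [253.  228.7] [553.68963585 333.86330145]
```

View pics/c3.png

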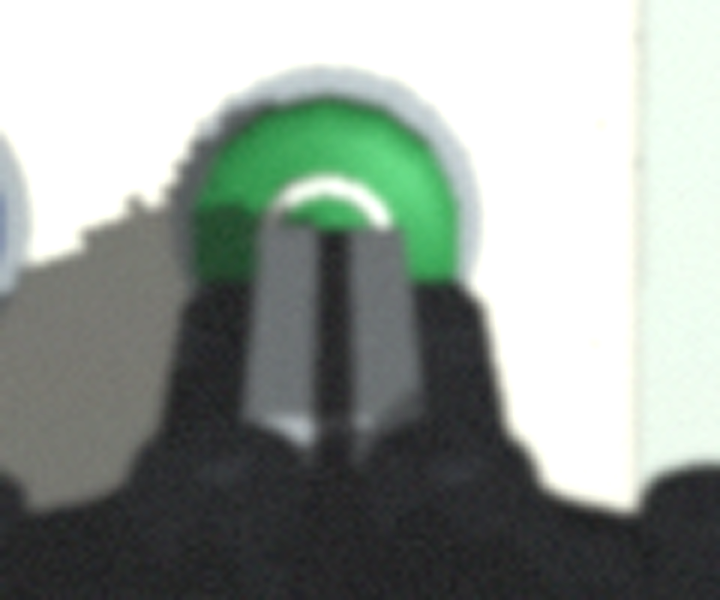

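View pics/t3.png

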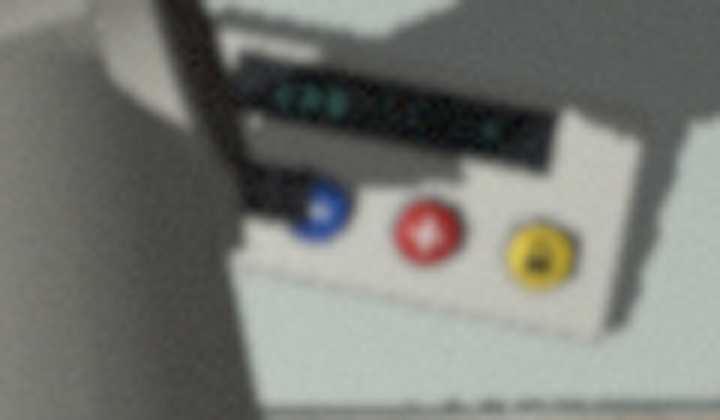

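The wrist crop shows the tips over the green key, but they look higher than the TCP reading suggests. I'll keep feeling downward in small steps and watch the force.

Request:
{"method": "jog_arm", "body": {
  "increments": [
    [1,0,0,0,0],
    [2,0,0,0,0],
    [2,0,0,0,0]
  ]
}}

```text
t: 4.75
position: [0.4695, 0.0713, 0.0394]
tool_rot: [[-0.006, -0.973, 0.23], [-0.003, 0.23, 0.973], [-1.0, 0.005, -0.004]]
ft_force: [-1.2, -0.1, -0.2]
finger_gap: -0.0
```

Request:
{"method": "jog_arm", "body": {
  "increments": [
    [1,0,0,0,0],
    [2,0,0,0,0],
    [2,0,0,0,0]
  ]
}}

```text
t: 5.05
position: [0.4693, 0.0713, 0.0372]
tool_rot: [[-0.006, -0.973, 0.23], [-0.003, 0.23, 0.973], [-1.0, 0.005, -0.004]]
ft_force: [-0.0, -0.2, -0.4]
finger_gap: 0.003
```

Request:
{"method": "jog_arm", "body": {
  "increments": [
    [1,0,0,0,0],
    [2,0,0,0,0],
    [2,0,0,0,0]
  ]
}}

```text
t: 5.35
position: [0.4692, 0.0713, 0.0351]
tool_rot: [[-0.006, -0.973, 0.23], [-0.003, 0.23, 0.973], [-1.0, 0.005, -0.005]]
ft_force: [-0.2, 0.2, -0.3]
finger_gap: 0.001
```

```bash
cat > crops.py <<'E'
from h import *
import sys
n=sys.argv[1];x0,y0=map(int,sys.argv[2:4]);s=snapshot('scene');w=snapshot('wrist')
a=cv2.resize(s[y0:y0+70,x0:x0+70],(400,400),interpolation=2);b=cv2.resize(w[190:290,200:300],(400,400),interpolation=2)
cv2.imwrite(f'pics/{n}.png',cv2.cvtColor(np.clip(np.hstack([a,b]).astype(int)*5//4+20,0,255).astype(np.uint8),4))
E
python3 crops.py c4 255 150
```

```text
(no output)
```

View pics/c4.png

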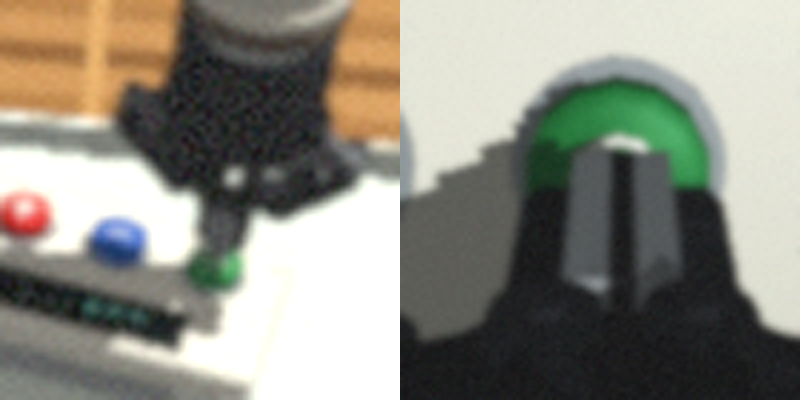

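The tip sits over the key centre in both views, and its shadow is closing in on it, so contact should be near.

Request:
{"method": "jog_arm", "body": {
  "increments": [
    [1,0,0,0,0],
    [2,0,0,0,0],
    [2,0,0,0,0]
  ]
}}

```text
t: 5.75
position: [0.4692, 0.0713, 0.033]
tool_rot: [[-0.006, -0.973, 0.23], [-0.003, 0.23, 0.973], [-1.0, 0.005, -0.005]]
ft_force: [0.8, 0.1, 0.1]
finger_gap: -0.001
```

Request:
{"method": "jog_arm", "body": {
  "increments": [
    [1,0,0,0,0],
    [2,0,0,0,0],
    [2,0,0,0,0]
  ]
}}

```text
t: 6.05
position: [0.469, 0.0712, 0.0309]
tool_rot: [[-0.007, -0.973, 0.23], [-0.003, 0.23, 0.973], [-1.0, 0.006, -0.005]]
ft_force: [-0.0, 0.2, 0.9]
finger_gap: -0.0
```

Request:
{"method": "jog_arm", "body": {
  "increments": [
    [1,0,0,0,0],
    [2,0,0,0,0],
    [2,0,0,0,0]
  ]
}}

```text
t: 6.35
position: [0.4688, 0.0712, 0.0287]
tool_rot: [[-0.007, -0.973, 0.23], [-0.003, 0.23, 0.973], [-1.0, 0.006, -0.005]]
ft_force: [0.1, 0.5, 0.1]
finger_gap: -0.0
```

```bash
python3 crops.py c5 255 150;python3 -c "
from bench import *
print(sense()['ft_force'])"
```

```text
[-0.20079101  0.00196149 -0.79258113]
```

View pics/c5.png

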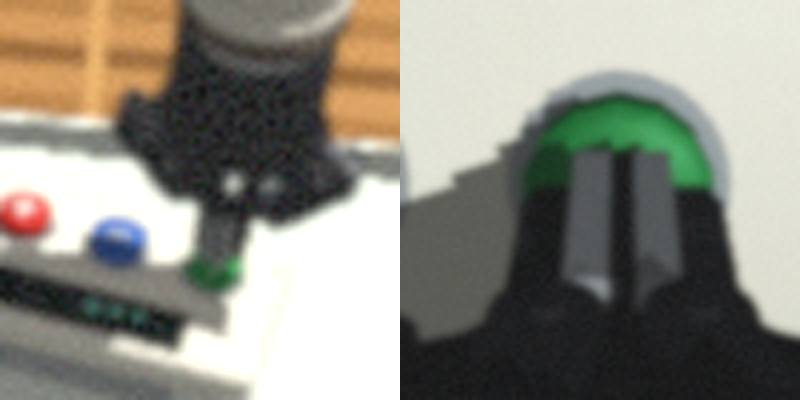

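Request:
{"method": "jog_arm", "body": {
  "increments": [
    [1,0,0,0,0],
    [1,0,0,0,0]
  ]
}}

```text
t: 6.65
position: [0.4689, 0.0712, 0.0277]
tool_rot: [[-0.007, -0.973, 0.23], [-0.003, 0.23, 0.973], [-1.0, 0.006, -0.005]]
ft_force: [-0.7, -0.5, 0.5]
finger_gap: 0.004
```

Request:
{"method": "jog_arm", "body": {
  "increments": [
    [1,0,0,0,0],
    [1,0,0,0,0]
  ]
}}

```text
t: 6.85
position: [0.4687, 0.0712, 0.0266]
tool_rot: [[-0.007, -0.973, 0.23], [-0.003, 0.23, 0.973], [-1.0, 0.006, -0.005]]
ft_force: [0.0, -0.6, 0.2]
finger_gap: -0.0
```

Request:
{"method": "jog_arm", "body": {
  "increments": [
    [1,0,0,0,0],
    [1,0,0,0,0]
  ]
}}

```text
t: 7.05
position: [0.4689, 0.0712, 0.0257]
tool_rot: [[-0.007, -0.973, 0.23], [-0.003, 0.23, 0.973], [-1.0, 0.006, -0.005]]
ft_force: [-0.4, -0.3, 1.4]
finger_gap: 0.003
```

Request:
{"method": "jog_arm", "body": {
  "increments": [
    [1,0,0,0,0],
    [1,0,0,0,0]
  ]
}}

```text
t: 7.25
position: [0.4691, 0.0712, 0.0248]
tool_rot: [[-0.006, -0.973, 0.23], [-0.003, 0.23, 0.973], [-1.0, 0.005, -0.005]]
ft_force: [-0.2, -0.5, 1.7]
finger_gap: -0.002
```

Request:
{"method": "jog_arm", "body": {
  "increments": [
    [1,0,0,0,0],
    [1,0,0,0,0]
  ]
}}

```text
t: 7.45
position: [0.4693, 0.0711, 0.0239]
tool_rot: [[-0.006, -0.973, 0.23], [-0.003, 0.23, 0.973], [-1.0, 0.005, -0.005]]
ft_force: [-0.4, -0.7, 3.0]
finger_gap: 0.003
```

Request:
{"method": "jog_arm", "body": {
  "increments": [
    [1,0,0,0,0],
    [1,0,0,0,0]
  ]
}}

```text
t: 7.65
position: [0.4695, 0.0711, 0.0229]
tool_rot: [[-0.006, -0.973, 0.23], [-0.003, 0.23, 0.973], [-1.0, 0.005, -0.005]]
ft_force: [0.2, -1.1, 2.5]
finger_gap: -0.003
```

Request:
{"method": "jog_arm", "body": {
  "increments": [
    [1,0,0,0,0],
    [1,0,0,0,0]
  ]
}}

```text
t: 7.85
position: [0.4697, 0.071, 0.0218]
tool_rot: [[-0.005, -0.973, 0.23], [-0.003, 0.23, 0.973], [-1.0, 0.004, -0.005]]
ft_force: [0.1, 0.0, 4.4]
finger_gap: -0.0
```

```bash
python3 crops.py c6 255 150;python3 -c "
from bench import *
print(sense()['ft_force'])"
```

```text
[ 1.51864775 -0.0141538   3.31544816]
```

View pics/c6.png

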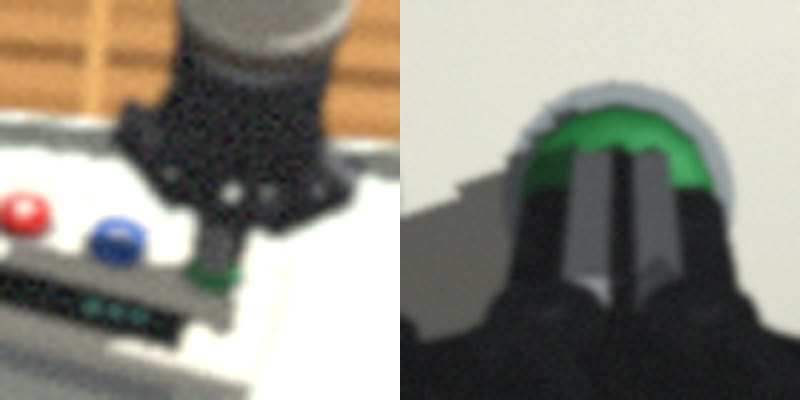

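The green key is going down at 3–4 N, with contact at z of about 0.026. I'll carry on toward the stop.

Request:
{"method": "jog_arm", "body": {
  "increments": [
    [1,0,0,0,0],
    [1,0,0,0,0]
  ]
}}

```text
t: 8.15
position: [0.4699, 0.071, 0.0209]
tool_rot: [[-0.005, -0.973, 0.23], [-0.003, 0.23, 0.973], [-1.0, 0.004, -0.004]]
ft_force: [-0.0, -0.1, 3.8]
finger_gap: 0.0
```

Request:
{"method": "jog_arm", "body": {
  "increments": [
    [1,0,0,0,0],
    [1,0,0,0,0]
  ]
}}

```text
t: 8.35
position: [0.4701, 0.071, 0.0199]
tool_rot: [[-0.005, -0.973, 0.23], [-0.003, 0.23, 0.973], [-1.0, 0.004, -0.004]]
ft_force: [0.8, -1.1, 3.4]
finger_gap: 0.003
```

Request:
{"method": "jog_arm", "body": {
  "increments": [
    [1,0,0,0,0],
    [1,0,0,0,0]
  ]
}}

```text
t: 8.55
position: [0.4703, 0.0709, 0.019]
tool_rot: [[-0.004, -0.973, 0.23], [-0.003, 0.23, 0.973], [-1.0, 0.003, -0.004]]
ft_force: [0.1, -1.3, 5.3]
finger_gap: -0.002
```

Request:
{"method": "jog_arm", "body": {
  "increments": [
    [1,0,0,0,0],
    [1,0,0,0,0]
  ]
}}

```text
t: 8.75
position: [0.4706, 0.0709, 0.018]
tool_rot: [[-0.004, -0.973, 0.23], [-0.003, 0.23, 0.973], [-1.0, 0.003, -0.004]]
ft_force: [-0.5, -1.6, 3.9]
finger_gap: -0.002
```

Request:
{"method": "jog_arm", "body": {
  "increments": [
    [0.6,0,0,0,0],
    [0.6,0,0,0,0]
  ]
}}

```text
t: 8.95
position: [0.4707, 0.0709, 0.0178]
tool_rot: [[-0.004, -0.973, 0.23], [-0.003, 0.23, 0.973], [-1.0, 0.003, -0.004]]
ft_force: [-0.1, -1.2, 9.0]
finger_gap: -0.001
```

The hard stop shows at 9 N after 8 mm of travel, so green is down. Lift, then cross to red, 104 mm along the tool's −z.

Request:
{"method": "jog_arm", "body": {
  "increments": [
    [-10,0,0,0,0],
    [-30,0,0,0,0],
    [-35,0,0,0,0],
    [-35,0,-35,0,0],
    [-35,0,-70,0,0],
    [-35,0,-104,0,0],
    [-35,0,-104,0,0],
    [-35,0,-104,0,0]
  ]
}}

```text
t: 9.75
position: [0.4464, -0.0308, 0.053]
tool_rot: [[-0.004, -0.973, 0.232], [-0.003, 0.232, 0.973], [-1.0, 0.003, -0.004]]
ft_force: [-0.3, 0.7, -0.8]
finger_gap: -0.004
```

```bash
python3 look.py w7|head -1;python3 crops.py c7 225 140
```

```text
9.75 [ 0.4464 -0.0308  0.053 ] [[-0.004, -0.973, 0.232], [-0.003, 0.232, 0.973], [-1.0, 0.003, -0.004]] [-0.31810065  0.74683145 -0.82246479] -0.003910341545923264
```

View pics/w7.png

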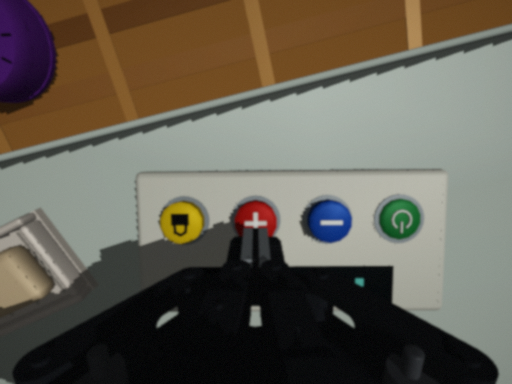

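View pics/c7.png

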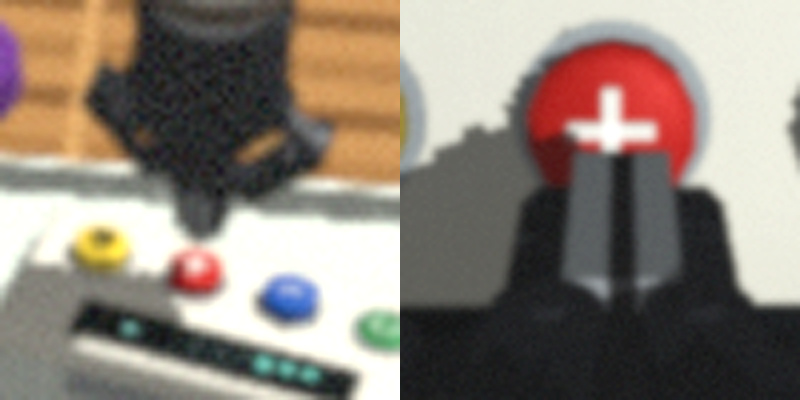

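The display lit up and green sits low. The tip is on red to within about 2 mm (red at (257,220)). Descend.

Request:
{"method": "jog_arm", "body": {
  "increments": [
    [8,-1.5,-1.5,0,0],
    [16,-1.5,-1.5,0,0],
    [21,-1.5,-1.5,0,0],
    [24,-1.5,-1.5,0,0],
    [24,-1.5,-1.5,0,0]
  ]
}}

```text
t: 10.4
position: [0.4475, -0.0305, 0.0284]
tool_rot: [[-0.005, -0.974, 0.228], [-0.003, 0.228, 0.974], [-1.0, 0.004, -0.004]]
ft_force: [0.5, -0.6, 0.5]
finger_gap: 0.001
```

Request:
{"method": "jog_arm", "body": {
  "increments": [
    [1,0,0,0,0],
    [2,0,0,0,0],
    [3,0,0,0,0],
    [4,0,0,0,0],
    [5,0,0,0,0],
    [5,0,0,0,0]
  ]
}}

```text
t: 11.0
position: [0.4481, -0.0306, 0.0236]
tool_rot: [[-0.004, -0.974, 0.228], [-0.003, 0.228, 0.974], [-1.0, 0.003, -0.004]]
ft_force: [1.0, -1.3, 2.6]
finger_gap: 0.001
```

Request:
{"method": "jog_arm", "body": {
  "increments": [
    [1,0,0,0,0],
    [2,0,0,0,0],
    [3,0,0,0,0],
    [3,0,0,0,0]
  ]
}}

```text
t: 11.4
position: [0.4487, -0.0308, 0.0208]
tool_rot: [[-0.003, -0.974, 0.228], [-0.003, 0.228, 0.974], [-1.0, 0.002, -0.004]]
ft_force: [1.0, -1.1, 3.8]
finger_gap: 0.005
```

Request:
{"method": "jog_arm", "body": {
  "increments": [
    [1,0,0,0,0],
    [1.5,0,0,0,0],
    [1.5,0,0,0,0]
  ]
}}

```text
t: 11.7
position: [0.4491, -0.0308, 0.0194]
tool_rot: [[-0.002, -0.974, 0.228], [-0.003, 0.228, 0.974], [-1.0, 0.002, -0.003]]
ft_force: [0.9, -1.0, 5.6]
finger_gap: -0.002
```

```bash
python3 crops.py c8 225 140
```

```text
(no output)
```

View pics/c8.png

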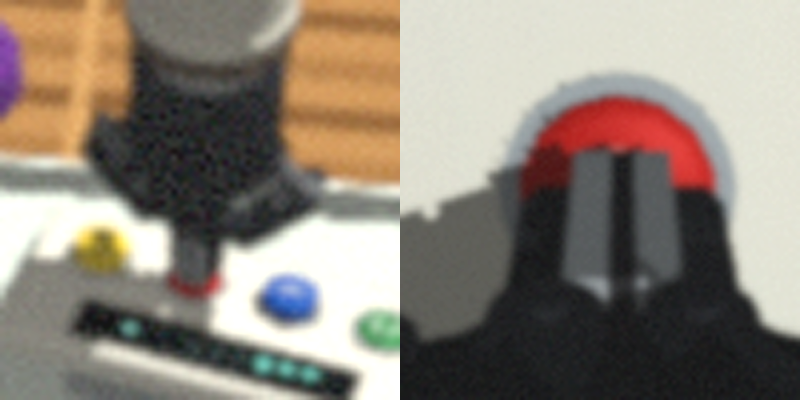

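Red is nearly all the way down at 5.6 N. Lift and move to yellow.

Request:
{"method": "jog_arm", "body": {
  "increments": [
    [-10,0,0,0,0],
    [-25,0,0,0,0],
    [-33,0,0,0,0],
    [-33,2,-25,0,0],
    [-33,2,-51,0,0],
    [-33,2,-51,0,0],
    [-33,2,-51,0,0]
  ]
}}

```text
t: 12.5
position: [0.4351, -0.0802, 0.0527]
tool_rot: [[-0.003, -0.973, 0.23], [-0.003, 0.23, 0.973], [-1.0, 0.002, -0.003]]
ft_force: [0.3, 0.6, -0.3]
finger_gap: -0.001
```

```bash
python3 look.py w9|head -1;python3 crops.py c9 215 130
```

```text
12.5 [ 0.4351 -0.0802  0.0527] [[-0.003, -0.973, 0.23], [-0.003, 0.23, 0.973], [-1.0, 0.002, -0.003]] [ 0.2851063   0.55739909 -0.29877618] -0.0006539747348589872
```

View pics/w9.png

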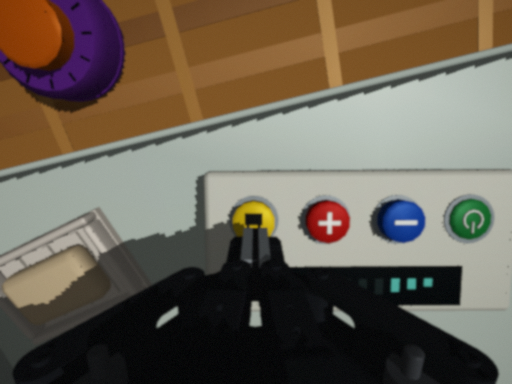

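View pics/c9.png

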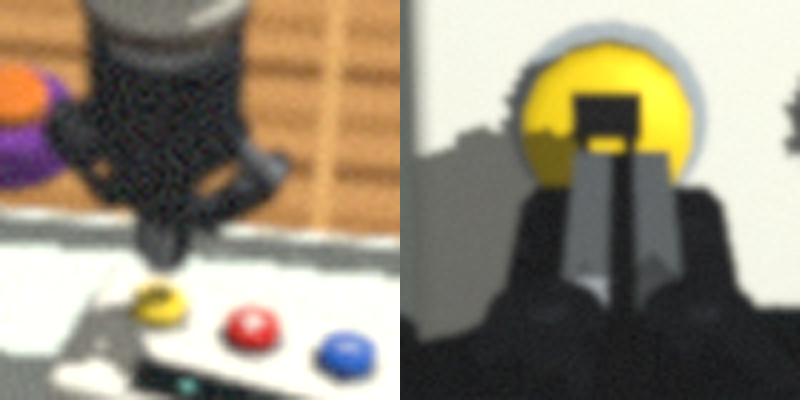

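Red is back up and the display has changed. The tip is lined up on yellow at (255,219). Descend.

Request:
{"method": "jog_arm", "body": {
  "increments": [
    [8,-1.5,-2,0,0],
    [16,-1.5,-2,0,0],
    [21,-1.5,-2,0,0],
    [24,-1.5,-2,0,0],
    [24,-1.5,-2,0,0]
  ]
}}

```text
t: 13.15
position: [0.436, -0.081, 0.0279]
tool_rot: [[-0.004, -0.974, 0.227], [-0.002, 0.227, 0.974], [-1.0, 0.003, -0.003]]
ft_force: [-0.2, 0.2, 1.2]
finger_gap: -0.003
```

Request:
{"method": "jog_arm", "body": {
  "increments": [
    [1,0,0,0,0],
    [2,0,0,0,0],
    [3,0,0,0,0],
    [4,0,0,0,0],
    [5,0,0,0,0],
    [5,0,0,0,0]
  ]
}}

```text
t: 13.75
position: [0.4367, -0.0811, 0.0231]
tool_rot: [[-0.003, -0.974, 0.227], [-0.002, 0.227, 0.974], [-1.0, 0.002, -0.003]]
ft_force: [0.4, 0.1, 3.7]
finger_gap: -0.001
```

Request:
{"method": "jog_arm", "body": {
  "increments": [
    [1,0,0,0,0],
    [2,0,0,0,0],
    [3,0,0,0,0],
    [3,0,0,0,0]
  ]
}}

```text
t: 14.15
position: [0.4373, -0.0813, 0.0202]
tool_rot: [[-0.002, -0.974, 0.227], [-0.002, 0.227, 0.974], [-1.0, 0.001, -0.003]]
ft_force: [0.3, 0.7, 3.9]
finger_gap: 0.004
```

Request:
{"method": "jog_arm", "body": {
  "increments": [
    [1,0,0,0,0],
    [1.5,0,0,0,0],
    [1.5,0,0,0,0]
  ]
}}

```text
t: 14.45
position: [0.4376, -0.0814, 0.0188]
tool_rot: [[-0.001, -0.974, 0.227], [-0.003, 0.227, 0.974], [-1.0, 0.0, -0.003]]
ft_force: [-0.4, -1.3, 4.4]
finger_gap: 0.0
```

Request:
{"method": "jog_arm", "body": {
  "increments": [
    [0.8,0,0,0,0],
    [0.8,0,0,0,0]
  ]
}}

```text
t: 14.65
position: [0.4378, -0.0814, 0.0182]
tool_rot: [[-0.001, -0.974, 0.227], [-0.003, 0.227, 0.974], [-1.0, 0.0, -0.003]]
ft_force: [-0.5, -0.5, 5.7]
finger_gap: 0.002
```

Request:
{"method": "jog_arm", "body": {
  "increments": [
    [-10,0,0,0,0],
    [-40,0,0,0,0],
    [-80,0,0,0,0],
    [-80,-30,-21,0,0],
    [-80,-60,-42,0,0],
    [-80,-90,-63,0,0],
    [-80,-120,-84,0,0],
    [-80,-150,-105,0,0],
    [-80,-184,-128,0,0],
    [-80,-184,-128,0,0],
    [-80,-184,-128,0,0]
  ]
}}

```text
t: 15.75
position: [0.5872, -0.248, 0.0977]
tool_rot: [[-0.003, -0.974, 0.228], [-0.002, 0.228, 0.974], [-1.0, 0.002, -0.002]]
ft_force: [-0.6, 0.6, -0.1]
finger_gap: 0.004
```

```bash
python3 look.py w10;python3 crops.py c10 145 170
```

```text
15.75 [ 0.5872 -0.248   0.0977] [[-0.003, -0.974, 0.228], [-0.002, 0.228, 0.974], [-1.0, 0.002, -0.002]] [-0.60614354  0.55582429 -0.05611059] 0.0036453525000808744
{'fx': 270.2549773724415, 'fy': 270.2549773724415, 'cx': 255.11512510913184, 'cy': 191.1824011917706, 'T': array([[ 0.22897683,  0.9317769 ,  0.28171159,  0.51546608],
       [ 0.97342871, -0.21844057, -0.06870411, -0.22897407],
       [-0.00247966,  0.2899578 , -0.95703622,  0.26583768],
       [ 0.        ,  0.        ,  0.        ,  1.        ]])}
```

View pics/w10.png

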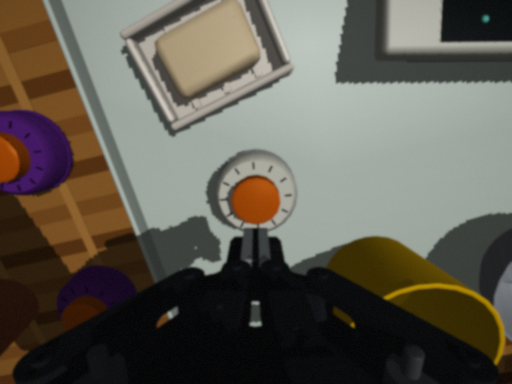

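View pics/c10.png

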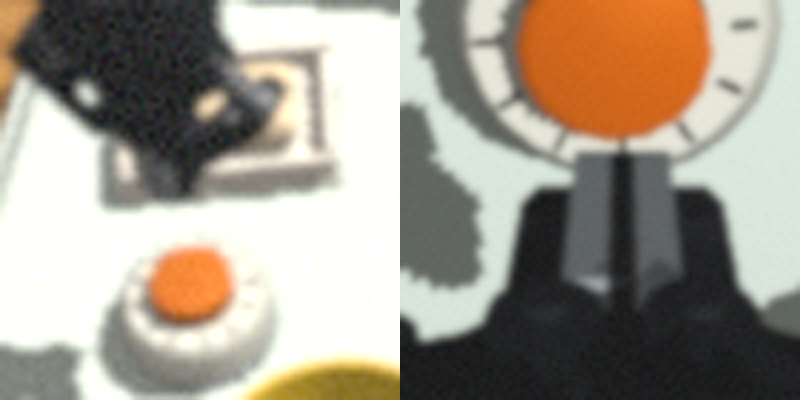

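The timer button is at (255,200) in the wrist view, slightly nearer than the tip and centred sideways. The scoop rim is off to the right at (440,290), with clearance. I'll measure the button.

```bash
python3 - <<'E'
from h import *
d=np.load('pics/w10.npz');a=np.load('pics/w1.npz')
x=blob(d['im'],'o',(255,200),40,[3,140,80],[20,255,255]);c=((x[3]+x[4])/2,(x[5]+x[6])/2);print(np.round(x,1))
for z in(.040,.043,.046):print(onz(d,*c,z).round(4),onz(a,65,295.5,z).round(4))
print(tri(ray(d,*c),ray(a,65,295.5)),tri(ray(d,*c),ray(camera_params('top'),319.5,145.9)))
E
```

```text
[ 255.2  199.6 1815.   231.   279.   176.   223. ]
[ 0.5894 -0.247   0.04  ] [ 0.5896 -0.2499  0.04  ]
[ 0.5884 -0.2468  0.043 ] [ 0.5879 -0.2469  0.043 ]
[ 0.5874 -0.2466  0.046 ] [ 0.5861 -0.2439  0.046 ]
(array([ 0.588095  , -0.24685091,  0.04308755]), [np.float64(0.0002657433777350651), np.float64(0.0002657433777349972)]) (array([ 0.58750616, -0.24669989,  0.04593244]), [np.float64(0.0001491587160743226), np.float64(0.00014915871607422076)])
```

Request:
{"method": "jog_arm", "body": {
  "increments": [
    [20,-0.5,1,0,0],
    [40,-0.5,1,0,0],
    [55,-0.5,1,0,0],
    [62,-0.5,1,0,0],
    [62,-0.5,1,0,0],
    [62,-0.5,1,0,0]
  ]
}}

```text
t: 16.5
position: [0.588, -0.2452, 0.0368]
tool_rot: [[-0.002, -0.974, 0.225], [-0.002, 0.225, 0.974], [-1.0, 0.001, -0.002]]
ft_force: [1.6, 0.3, -0.4]
finger_gap: 0.001
```

```bash
python3 crops.py c11 145 170
```

```text
(no output)
```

View pics/c11.png

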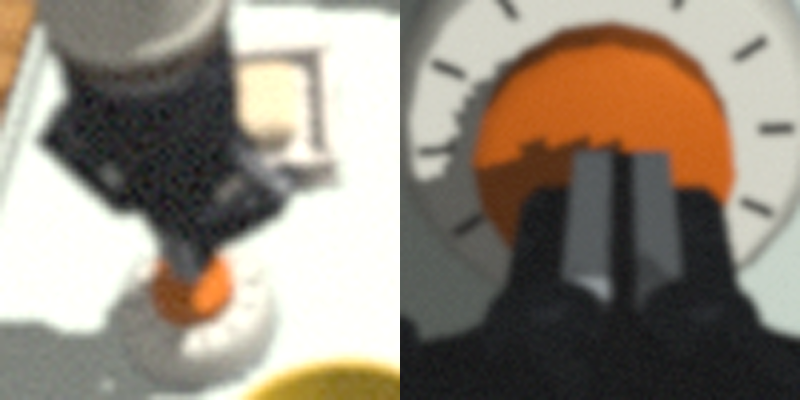

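The tip is over the button and about 2 mm to its right. Correct that and press slowly.

Request:
{"method": "jog_arm", "body": {
  "increments": [
    [2,0,-2,0,0],
    [4,0,-2,0,0],
    [6,0,-2,0,0],
    [7,0,-2,0,0],
    [7,0,-2,0,0]
  ]
}}

```text
t: 17.1
position: [0.5878, -0.2474, 0.03]
tool_rot: [[-0.001, -0.974, 0.226], [-0.002, 0.226, 0.974], [-1.0, 0.001, -0.002]]
ft_force: [0.1, 0.6, -0.3]
finger_gap: -0.001
```

Request:
{"method": "jog_arm", "body": {
  "increments": [
    [1,0,0,0,0],
    [2,0,0,0,0],
    [2,0,0,0,0]
  ]
}}

```text
t: 17.4
position: [0.5876, -0.2472, 0.0277]
tool_rot: [[-0.001, -0.974, 0.226], [-0.002, 0.226, 0.974], [-1.0, 0.001, -0.002]]
ft_force: [0.5, 0.1, 0.9]
finger_gap: -0.001
```

Request:
{"method": "jog_arm", "body": {
  "increments": [
    [1,0,0,0,0],
    [2,0,0,0,0],
    [2,0,0,0,0]
  ]
}}

```text
t: 17.7
position: [0.5876, -0.2472, 0.0257]
tool_rot: [[-0.001, -0.974, 0.226], [-0.002, 0.226, 0.974], [-1.0, 0.001, -0.002]]
ft_force: [-0.1, -0.3, 0.6]
finger_gap: 0.001
```

Request:
{"method": "jog_arm", "body": {
  "increments": [
    [1,0,0,0,0],
    [2,0,0,0,0],
    [2,0,0,0,0]
  ]
}}

```text
t: 18.0
position: [0.5877, -0.2473, 0.0239]
tool_rot: [[-0.001, -0.974, 0.225], [-0.002, 0.225, 0.974], [-1.0, 0.001, -0.002]]
ft_force: [-1.5, 0.2, 3.0]
finger_gap: -0.002
```

Contact at z of about 0.025; continue to about 0.018.

Request:
{"method": "jog_arm", "body": {
  "increments": [
    [1,0,0,0,0],
    [2,0,0,0,0],
    [3,0,0,0,0],
    [3,0,0,0,0]
  ]
}}

```text
t: 18.4
position: [0.5877, -0.2473, 0.0208]
tool_rot: [[-0.001, -0.974, 0.225], [-0.002, 0.225, 0.974], [-1.0, 0.001, -0.002]]
ft_force: [-1.7, 0.4, 3.4]
finger_gap: 0.004
```

Request:
{"method": "jog_arm", "body": {
  "increments": [
    [1,0,0,0,0],
    [2,0,0,0,0],
    [2,0,0,0,0]
  ]
}}

```text
t: 18.7
position: [0.5877, -0.2473, 0.0187]
tool_rot: [[-0.001, -0.974, 0.225], [-0.002, 0.225, 0.974], [-1.0, 0.001, -0.002]]
ft_force: [-1.3, 0.5, 4.5]
finger_gap: -0.002
```

Request:
{"method": "jog_arm", "body": {
  "increments": [
    [1,0,0,0,0],
    [1,0,0,0,0]
  ]
}}

```text
t: 18.9
position: [0.5876, -0.2473, 0.0177]
tool_rot: [[-0.001, -0.974, 0.225], [-0.002, 0.225, 0.974], [-1.0, 0.001, -0.002]]
ft_force: [-2.5, 1.1, 5.8]
finger_gap: -0.0
```

Request:
{"method": "jog_arm", "body": {
  "increments": [
    [1,0,0,0,0],
    [1,0,0,0,0]
  ]
}}

```text
t: 19.1
position: [0.5877, -0.2473, 0.0177]
tool_rot: [[-0.001, -0.974, 0.226], [-0.002, 0.226, 0.974], [-1.0, 0.001, -0.002]]
ft_force: [-4.4, 0.8, 10.6]
finger_gap: 0.004
```

At the stop (10.6 N). Lift straight up and check everything.

Request:
{"method": "jog_arm", "body": {
  "increments": [
    [-5,0,0,0,0],
    [-20,0,0,0,0],
    [-60,0,0,0,0],
    [-100,0,0,0,0],
    [-150,0,0,0,0],
    [-150,0,0,0,0],
    [-150,50,50,0,0],
    [-150,100,100,0,0],
    [-150,100,100,0,0],
    [-150,100,100,0,0]
  ]
}}

```text
t: 20.1
position: [0.5104, -0.121, 0.1679]
tool_rot: [[-0.003, -0.976, 0.219], [0.001, 0.219, 0.976], [-1.0, 0.003, -0.0]]
ft_force: [0.1, -0.7, -0.3]
finger_gap: -0.003
```

```bash
python3 look.py w12|head -1; python3 - <<'E'
from h import *
T=snapshot('top');S=snapshot('scene')
cv2.imwrite('pics/f.png',cv2.cvtColor(np.hstack([cv2.resize(S[140:320,120:440],(800,450)) ]),4))
d=[cv2.absdiff(cv2.cvtColor(S,cv2.COLOR_RGB2GRAY),cv2.imread('pics/scene0.png',0))]
cv2.imwrite('pics/diff.png',np.clip(d[0].astype(int)*3,0,255).astype(np.uint8))
E
```

```text
20.1 [ 0.5104 -0.121   0.1679] [[-0.003, -0.976, 0.219], [0.001, 0.219, 0.976], [-1.0, 0.003, -0.0]] [ 0.06913758 -0.73873926 -0.25972097] -0.003389823655119366
```

View pics/f.png

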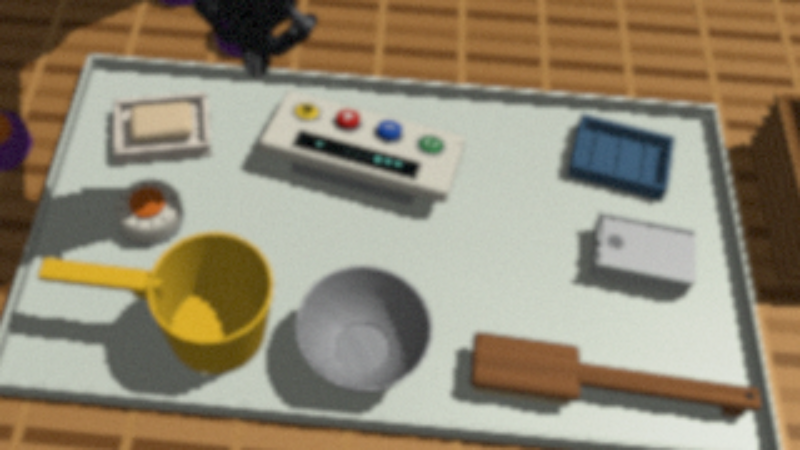

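View pics/w12.png

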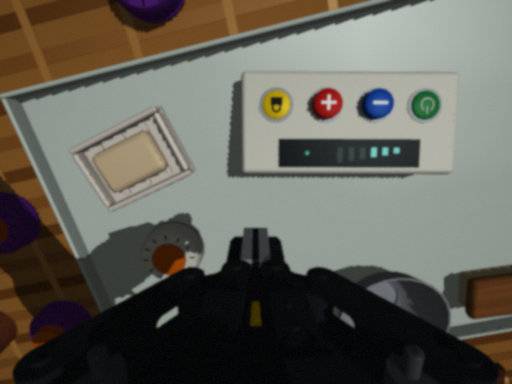

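View pics/diff.png

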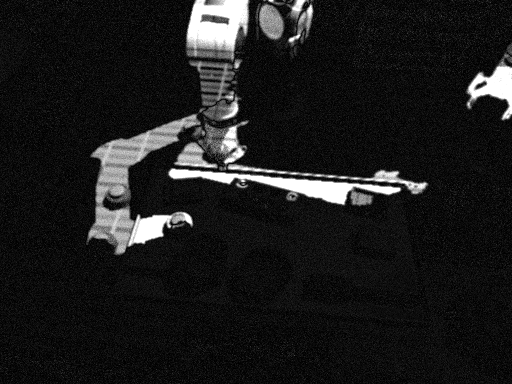

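The difference image shows only shadows, the arm, the green and yellow keys and the timer top changed. Nothing has been displaced, red and blue are up, and the tool is clear of everything. Handing in.

```bash
python3 -c "
from bench import *
print(finish_job())"
```

```text
the job is handed in; nothing more can be done
None
```

I pressed green power, tapped red plus, pressed the yellow padlock, then pressed the orange timer top, all with shut fingertips, and handed the job in at about 20 s. There was no verdict, so the result is judged from forces, travel and pictures.

| Key | Travel from first contact (approx.) | Last force | At hard stop |
|---|---|---|---|
| Green power | 8 mm | 9 N | yes |
| Red plus | 6–7 mm | 5.6 N | nearly |
| Yellow padlock | 7–8 mm | 5.7 N | not clearly reached |
| Orange timer | 7 mm | 10.6 N | yes |

- **Final pictures:** green and yellow are down, and red and blue are up. The remote, timer and other things have not visibly moved, and the arm is clear of everything. In these pictures the timer button was shaded and partly hidden, so that it is down rests on the force and travel.
- **Disagreement:** first contact came about 20 mm lower in the reported TCP height than the camera triangulation of the keys suggested. I therefore found every key by feel, in small steps, and did not resolve the cause.

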